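Close up the spares tote, lay in the last unit and feel the top

TASK

Pack the spare control unit from the bench into the tote: push the row of spares apart to both ends to open the gap, and lay the unit in it on a long narrow edge, like its neighbours, pressed fully down so that nothing sticks up above the rim and the next tote can stack on it. Then check by touch: run the fingertips low over the contents, just above the rim, along the row from the robot's left end of the tote to its right end. Push and press gently, and leave the cup, meter and portafilter alone.

Things in the scene. Friction and masses are not known exactly. Their poses are not given: they have to be found in the camera images.
- tote: Low grey plastic stacking tote, open on top, fixed to the bench: outside 184 (x) x 300 (y) x 76 mm tall with a 6 mm bead round the rim, walls and floor 4 mm, inside 176 x 292 mm. Origin: centre of its underside, at bench level; z up, y along its length to the robot's left end, x away from the robot.
- tote_row (a point): Centre of the tote's floor, axes as the tote. Four spares stand in one row along y, tops 6 mm below the rim: 58 mm thick ones at the ends, the 66 mm carton and 50 mm tin next to the middle (either way round), 36 to 44 mm between those two. The rest of the room is in small gaps beside the others. A push of a few N slides them, best below mid-height.
- tote_rim (a point): Middle of the tote's mouth at rim height, 76 mm up; nothing may stand above this level. With both halves of the row pushed solid against the end walls, the gap is 60 mm wide and its middle lies 8 mm from here, on the tin's side.
- unit_centre (a point): Centre of the spare control unit, a white plastic box that starts standing on a small end on the bench; 0.25 to 0.5 kg. Its z is its 120 mm length, upright at first, y its 55 mm thickness (grasp across it), x its 66 mm width. Packed: length level across the tote, thickness along the row. Stood on end at the tote's near wall it can be tipped over away from the robot; its far end then rubs down the far wall and may stick some 35 mm proud until pressed (5 to 20 N).
- carton_wide_centre (a point): Wide kraft carton with a tape band; 120 long (its x) x 66 thick (its y) x 66 mm tall (its z); this point is its centre, half-way up. Stands in the tote with its length across the tote and its thickness along the row.
- tin_narrow_centre (a point): Narrow bare-metal tin; 120 long (its x) x 50 thick (its y) x 66 mm tall (its z); this point is its centre, half-way up. Stands in the tote with its length across the tote and its thickness along the row.
- carton_end_centre (a point): Kraft carton with a tape band, at one end of the tote; 120 long (its x) x 58 thick (its y) x 66 mm tall (its z); this point is its centre, half-way up. Stands in the tote with its length across the tote and its thickness along the row.
- case_end_centre (a point): Black latched small-parts case, at one end of the tote; 120 long (its x) x 58 thick (its y) x 66 mm tall (its z); this point is its centre, half-way up. Stands in the tote with its length across the tote and its thickness along the row.
- cup: Bystander: blue coffee cup, 76 mm wide, 62 mm tall, origin under its centre.
- meter: Bystander: red multimeter lying face up, 170 x 80 x 46 mm, origin under its centre.
- portafilter: Bystander: steel coffee filter holder, 70 mm wide and 48 mm tall, with a black handle reaching 180 mm out along its -x; origin under the basket.
Not all that is in view belongs to the job. What is shaped like the part that bears unit_centre but orange, purple or yellow is not meant.

How it is judged:
By the outcome, as a careful person would: the job done as asked, in the order asked, and still so for the second after the job is handed in, with the robot touching nothing.
It also fails if it takes over 72 s, if anything falls off the work surface, if the arm or the gripper's body presses on something with over 40 N, if the wrist force passes 120 N, or if a joint passes its speed limit or range.

ROBOT

A 6-joint arm with a two-finger parallel gripper is mounted at the origin on the work surface. World frame = base frame: x ahead of the robot, y to its left, z up, the work surface at z = 0. Lengths are in m, angles in rad, forces in N, time in s.
With the tool pointing down it reaches from about 0.4 to 0.825 m from the base axis. Payload 7 kg.
Tool frame: the origin (TCP) lies between the finger pads; the fingertips stand 22 mm ahead of it and the grasp point (between the pads) lies 3 mm ahead of it; z points along the fingers, y is the direction in which the jaws open and shut (so a half turn about z gives the same grasp; the last joint's range is limited). The gripper opens to 88 mm and grips with 3 to 60 N. Pads are 19 mm wide; open, the fingers measure 130 mm over their backs; the gripper's body (78 mm by 193 mm) begins 47 mm behind the grasp point.
Start: joints at [-1.024, 0.359, 0.012, 0, -1.224, -0.288], TCP at [0.173, -0.653, 0.215] pointing down, gripper open.
Joint ranges: [-3.07, 3.07], [-1.43, 2.12], [-1.02, 1.25], [-3.03, 1.67], [-3.05, -0], [-3.03, 3.03]. Speed limits (rad/s): [2.39, 2.39, 3.01, 3.14, 3.14, 3.14].

INTERFACE

Orientations are given as a rotation vector (axis times angle).
In Python, from bench import readout, imaging, robot gives the robot as it stands. The module is installed in compiled form; this text tells all that it offers.
- The arm moves only by the shell command python3 -m jog 'ROWS' [FORCE]. ROWS is JSON, a list of rows, each a list of 3 entries, a list of its own where there are three numbers: the shift along the world's x, y, z in m, then the turn, a rotation vector about the world's x, y, z in rad, then the opening, from 0 (shut) to 1 (fully open). In form: [[[x, y, z], [wx, wy, wz], jaw], ...]. A call has 1 to 5 rows; each row shifts and turns the pose as measured when the row begins; what a row does not reach is not made up. A row lasts 1/8 s, in which the tool goes at most 62.5 mm and 10.7 degrees, less where a joint would pass 70% of its speed; a pose out of reach is approached as far as the arm can. A call with a gripper value outside its range is refused whole. The fingers move at their own pace and stop on an object; FORCE is the grip in N (left out, the last holds). Time passes only in rows, so rows that do not move let the fingers close. It gives the time, the measured TCP pose, the force and the opening at its end, in the units of the state.
- readout.state(): the state, without advancing time (a new reading comes with each control period).
- imaging.snapshot(name): name is "side" or "top" or "wrist"; returns the picture (384x512x3 uint8, red, green, blue); there is no depth.
- imaging.camera_info(name): a dict with "K" (3x3 intrinsics, pixels), "eye" and "attitude" of the camera in the world. Camera axes: x right, y down, z forward; pixel columns grow to the right and rows downward; lengths in m; the calibration is good to about 2 mm. A picture is of the moment at which its call begins: read the wrist's pose just before it. camera_info takes no time and is no camera call; for the wrist camera it gives the pose at the moment of the call.
- robot.close_job(): hands the job in, once; it reports no verdict.
The state is a dict: "clock": time; "qpos": joint angles; "qd": joint speeds; "joint_efforts": joint torques, N m; "tool_pos": TCP position; "eef_rot": TCP orientation; "wrist_force": force on the tool from outside, world axes, zero at the start; "torque": the same for the moment, N m; "finger_gap": finger opening in m.
Only numpy, scipy, OpenCV 4.12 (cv2) and the standard library are available. Lean on these libraries where they do the work, as an engineer would, in place of code of your own. Each camera call takes 0.05 s, during which the arm holds its last target. There are 200 camera calls.

## Working session

There is one attempt and no reset: what is moved stays moved. The work goes in short steps, Python scripts to look and compute and a shell command to move; the robot and the scene stay as the last step left them, time stands still between calls to the robot, and variables do not carry over. Pictures are saved under pics/ and viewed, about 8 in all and at most 12, crops included, and the job is handed in when it is done.

```bash
mkdir -p pics
python3 - <<'E'
from bench import readout, imaging
import cv2,numpy as np
s=readout.state(); print({k:np.round(v,3).tolist() for k,v in s.items()})
ims=[]
for n in("top","side"):
    im=imaging.snapshot(n); cv2.imwrite(f"pics/{n}0.png",im[:,:,::-1]); c=imaging.camera_info(n); print(n,{k:np.round(v,4).tolist() for k,v in c.items()})
    cv2.imwrite(f"pics/{n}0b.png",cv2.resize(im[:,:,::-1],(800,600),interpolation=cv2.INTER_CUBIC))
E
```

```text
{'clock': 0.0, 'qpos': [-1.024, 0.359, 0.011, -0.0, -1.224, -0.288], 'qd': [-0.001, 0.0, 0.0, 0.001, 0.002, 0.001], 'joint_efforts': [-0.001, -58.273, 29.306, 6.997, 0.007, -0.0], 'tool_pos': [0.173, -0.652, 0.214], 'eef_rot': [0.405, -3.115, -0.003], 'wrist_force': [-0.695, 0.396, -0.027], 'torque': [-0.002, 0.014, 0.037], 'finger_gap': 0.087}
top {'K': [[468.9259, 0.0, 251.9725], [0.0, 468.9259, 184.8056], [0.0, 0.0, 1.0]], 'eye': [0.5231, -0.0412, 1.3014], 'attitude': [-2.2098, 2.1879, -0.0375]}
side {'K': [[432.7412, 0.0, 263.239], [0.0, 432.7412, 196.2443], [0.0, 0.0, 1.0]], 'eye': [0.2584, 1.085, 0.869], 'attitude': [-0.3257, 2.635, -1.4]}
```

View pics/top0b.png

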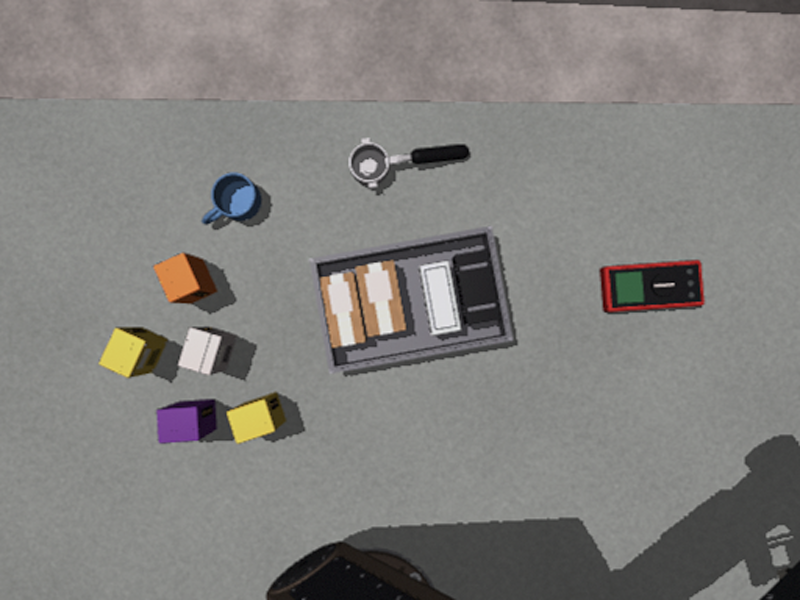

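View pics/side0b.png

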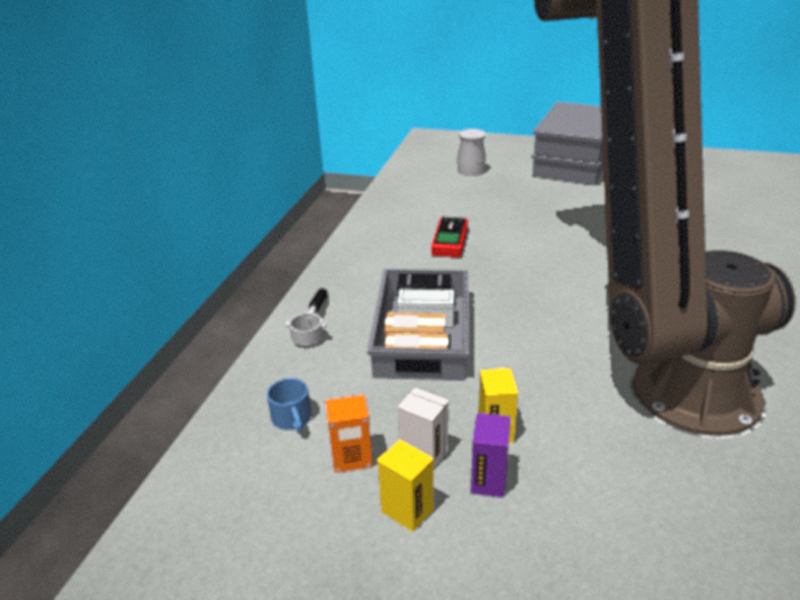

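Top view: candidates in shape are orange (185,278), yellow (130,352), purple (187,422), yellow (256,418) and white (203,350). Only the white one fits the "white plastic box". The row from left to right is end carton, wide carton (380,298), tin (440,298), case. I'll confirm this in an enlarged crop with the unit and tote.

Run:
```python
import cv2,numpy as np
im=cv2.imread("pics/top0.png")
a=cv2.resize(im[195:255,100:180],(800,600),interpolation=cv2.INTER_CUBIC)[:, :]
a=cv2.resize(im[200:250,105:165],(330,275),interpolation=cv2.INTER_CUBIC) # 5.5x
b=cv2.resize(im[140:245,195:335],(770,577),interpolation=cv2.INTER_CUBIC) #5.5x
cv2.imwrite("pics/c1.png",b); 
cv2.imwrite("pics/c0.png",cv2.resize(im[200:250,105:165],(720,600),interpolation=cv2.INTER_CUBIC)) #12x
```

```text
(no output)
```

View pics/c1.png

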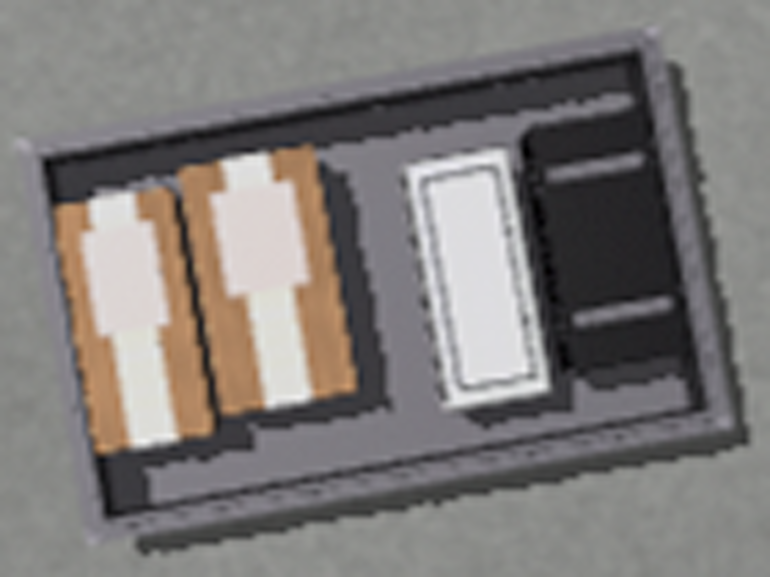

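View pics/c0.png

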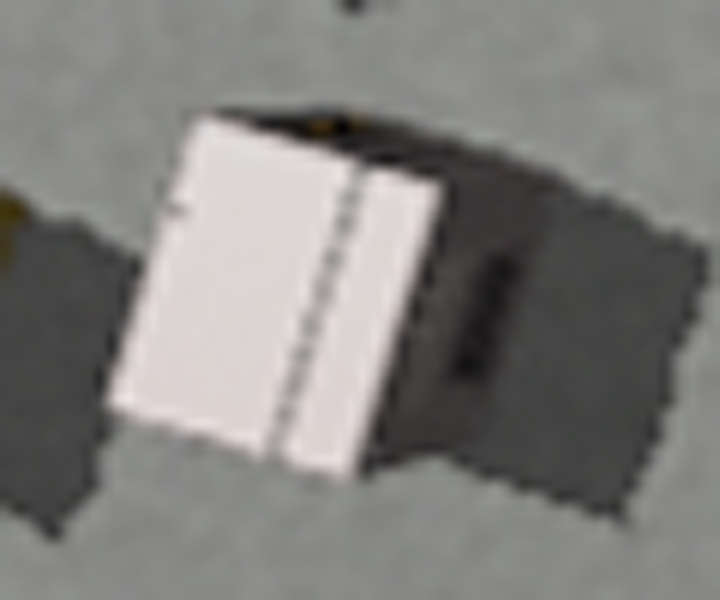

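The crop confirms a white box: top-face corners are at (202,115), (440,185), (352,478), (110,407) in the 12x crop. Its dark shading is only the side away from the light. Tote rim corners in the 5.5x crop are about (18,145), (655,30), (738,430), (92,540).

```bash
cat > h.py <<'E'
import numpy as np
from bench import imaging,readout
from scipy.spatial.transform import Rotation as R
def cam(n):
    c=imaging.camera_info(n); return np.array(c["K"]),np.array(c["eye"]),R.from_rotvec(c["attitude"]).as_matrix()
def back(n,uv,z,c=None):
    K,e,A=c or cam(n); uv=np.atleast_2d(uv).astype(float)
    d=(A@np.linalg.inv(K)@np.c_[uv,np.ones(len(uv))].T).T
    return e+d*((z-e[2])/d[:,2])[:,None]
def proj(n,P,c=None):
    K,e,A=c or cam(n); q=(K@A.T@(np.atleast_2d(P)-e).T).T; return q[:,:2]/q[:,2:]
def st():
    s=readout.state(); print({k:np.round(s[k],4).tolist() for k in("clock","qpos","tool_pos","eef_rot","wrist_force","finger_gap")}); return s
E
python3 - <<'E'
from h import *
def cv(p,k,o): return (np.array(p,float)+.5)/k-.5+np.array(o)
r=back("top",cv([(18,145),(655,30),(738,430),(92,540)],5.5,(195,140)),.076)[:,:2]
u=back("top",cv([(202,115),(440,185),(352,478),(110,407)],12,(105,200)),.12)[:,:2]
for q in(r,u):
    print(q.round(4).tolist(),"c",q.mean(0).round(4)); 
    for i in range(4):
        d=q[(i+1)%4]-q[i]; print(np.linalg.norm(d).round(4),np.degrees(np.arctan2(d[1],d[0])).round(1))
# contents, z .070, in tote frame
c=r.mean(0)
for nm,p in dict(endc=[(55,205),(168,188),(212,435),(95,452)],wide=[(180,168),(313,147),(357,388),(220,413)],tin=[(405,167),(505,150),(550,390),(447,408)],case=[(525,135),(645,110)]).items():
    print(nm,back("top",cv(p,5.5,(195,140)),.07)[:,:2].round(3).tolist())
E
```

```text
[[0.6195, 0.1079], [0.6774, -0.1952], [0.4875, -0.2354], [0.4324, 0.0701]] c [ 0.5542 -0.0631]
0.3086 -79.2
0.1941 -168.0
0.3104 100.2
0.1909 11.4
[[0.5052, 0.2938], [0.491, 0.2435], [0.4296, 0.2608], [0.4439, 0.3119]] c [0.4674 0.2775]
0.0523 -105.7
0.0638 164.3
0.053 74.4
0.0639 -16.4
endc [[0.591, 0.091], [0.6, 0.037], [0.482, 0.014], [0.474, 0.07]]
wide [[0.61, 0.031], [0.62, -0.033], [0.505, -0.055], [0.493, 0.01]]
tin [[0.611, -0.077], [0.62, -0.124], [0.505, -0.147], [0.496, -0.098]]
case [[0.627, -0.134], [0.64, -0.191]]
```

```bash
python3 -m jog '[[[0.032,0.049,0],[0,0,0.15],0.5],[[0.032,0.049,0],[0,0,0.15],0.5],[[0.032,0.049,0],[0,0,0.15],0.5],[[0.032,0.049,0],[0,0,0.15],0.5],[[0.032,0.049,0],[0,0,0.15],0.5]]'
```

```text
clock: 0.72
tool_pos: [0.333, -0.4018, 0.2104]
eef_rot: [1.538, -2.735, -0.008]
wrist_force: [0.6, -0.6, -1.0]
finger_gap: 0.0459
```

```bash
python3 -m jog '[[[0.032,0.048,0],[0,0,0.147],0.6],[[0.032,0.048,0],[0,0,0.147],0.6],[[0.032,0.048,0],[0,0,0.147],0.6],[[0.032,0.048,0],[0,0,0.147],0.6],[[0.032,0.048,0],[0,0,0.147],0.6]]'; python3 -m jog '[[[0.032,0.048,0],[0,0,0],0.6],[[0.032,0.048,0],[0,0,0],0.6],[[0,0,0],[0,0,0],0.6]]'
cat > tot.py <<'E'
from h import *
import sys
C=np.array([.5542,-.0631]); Y=np.radians(10.7); M=np.array([[np.cos(Y),np.sin(Y)],[-np.sin(Y),np.cos(Y)]])
def rep():
    s=readout.state(); p=np.array(s["tool_pos"]); r=R.from_rotvec(s["eef_rot"]).as_matrix()
    print("t",round(s["clock"],2),"tote xy",(M@(p[:2]-C)).round(4),"z",p[2].round(4),"F tote",(M@np.array(s["wrist_force"])[:2]).round(1),round(s["wrist_force"][2],1),"jaw yaw",np.degrees(np.arctan2(r[1,1],r[0,1])).round(2),"toolz",r[:,2].round(3),"gap",round(float(s["finger_gap"]),4))
if __name__=="__main__": rep()
E
python3 tot.py
```

```text
clock: 1.35
tool_pos: [0.496, -0.1525, 0.2103]
eef_rot: [2.442, -1.968, -0.006]
wrist_force: [1.2, -2.3, 0.1]
finger_gap: 0.0524
clock: 1.72
tool_pos: [0.5627, -0.0497, 0.2093]
eef_rot: [2.448, -1.959, -0.007]
wrist_force: [-0.4, -1.0, -0.2]
finger_gap: 0.0524
t 1.73 tote xy [0.0108 0.0116] z 0.2093 F tote [-0.6 -0.9] -0.2 jaw yaw -167.33 toolz [-0.007 -0.002 -1.   ] gap 0.0524
```

```bash
python3 -m jog '[[[-0.004,-0.016,-0.03],[0,0,-0.034],0.6],[[0,0,0],[0,0,0],0.6]]'
python3 - <<'E'
from tot import *; import cv2
rep(); c=cam("wrist"); im=imaging.snapshot("wrist")
# overlay predicted tote inside mouth z .076 & gap lines z .07
Mi=M.T
def tw(x,y,z): return np.r_[C+Mi@np.array([x,y]),z]
b=im[:,:,::-1].copy()
b=cv2.resize(b,(800,600))
for x,y,z in [(.088,.146,.076),(-.088,.146,.076),(.088,-.146,.076),(-.088,-.146,.076),(0,.0172,.07),(0,-.0238,.07)]:
    p=proj("wrist",tw(x,y,z),c)[0]; print(x,y,p.round(0)); q=tuple(int(v) for v in np.clip((p+.5)*1.5625,-9999,9999)); cv2.drawMarker(b,q,(0,0,255),0,20,2)
cv2.imwrite("pics/w1.png",b); print(c[1],c[2].round(2).tolist())
np.savez("w1.npz",K=c[0],e=c[1],A=c[2])
E
```

```text
clock: 1.98
tool_pos: [0.558, -0.0654, 0.1781]
eef_rot: [2.415, -1.999, -0.009]
wrist_force: [-0.8, -0.6, 0.3]
finger_gap: 0.0524
t 1.98 tote xy [ 0.0033 -0.003 ] z 0.1781 F tote [-0.9 -0.4] 0.3 jaw yaw -169.23 toolz [-0.009 -0.002 -1.   ] gap 0.0524
0.088 0.146 [179. 306.]
-0.088 0.146 [324. 305.]
0.088 -0.146 [156.  35.]
-0.088 -0.146 [349.  36.]
0 0.0172 [252. 203.]
0 -0.0238 [252. 166.]
[ 0.57352109 -0.13823897  0.34817508] [[-0.98, -0.18, -0.06], [-0.19, 0.95, 0.27], [0.01, 0.27, -0.96]]
```

View pics/w1.png

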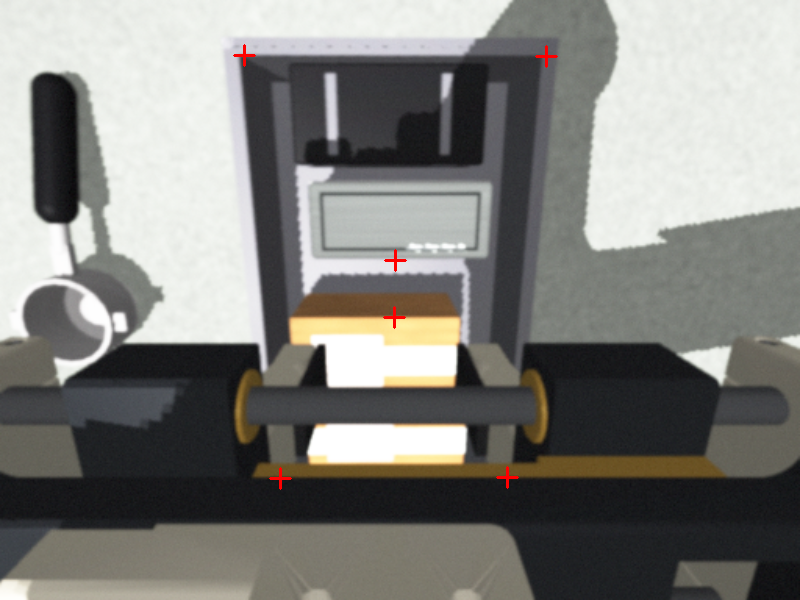

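Everything matches: the projected mouth corners and gap edges land on the image (tin edge at row ~257, carton edge at ~318). I'll go down into the gap with the jaws spread across the tote, then push the tin side.

```bash
python3 -m jog '[[[0,0,-0.05],[0,0,0],0.6],[[0,0,-0.05],[0,0,0],0.6],[[0,0,-0.034],[0,0,0],0.6],[[0,0,0],[0,0,0],0.6]]'; python3 tot.py; python3 -m jog '[[[0.0011,-0.0059,0],[0,0,0],0.6],[[0.0011,-0.0059,0],[0,0,0],0.6],[[0.0009,-0.0049,0],[0,0,0],0.6],[[0.0006,-0.003,0],[0,0,0],0.6]]'; python3 tot.py
```

```text
clock: 2.52
tool_pos: [0.5636, -0.0661, 0.0494]
eef_rot: [-2.421, 1.999, -0.008]
wrist_force: [-0.7, 0.1, 0.5]
finger_gap: 0.0525
t 2.52 tote xy [ 0.0087 -0.0047] z 0.0494 F tote [-0.6  0.3] 0.5 jaw yaw -169.11 toolz [ 0.005 -0.002 -1.   ] gap 0.0525
clock: 3.02
tool_pos: [0.5713, -0.0864, 0.0558]
eef_rot: [-2.416, 1.994, -0.017]
wrist_force: [-1.2, 3.0, 1.2]
finger_gap: 0.0525
t 3.02 tote xy [ 0.0125 -0.0261] z 0.0558 F tote [-0.6  3.1] 1.2 jaw yaw -169.07 toolz [ 0.014 -0.    -1.   ] gap 0.0525
```

```bash
python3 -m jog '[[[-0.004,-0.001,-0.012],[0,0.014,0],0.6],[[0.0002,-0.002,0],[0,0,0],0.6],[[0.0002,-0.002,0],[0,0,0],0.6]]'; python3 tot.py; python3 -m jog '[[[0.0002,-0.002,0],[0,0,0],0.6]]';python3 tot.py
```

```text
clock: 3.4
tool_pos: [0.5687, -0.0876, 0.0439]
eef_rot: [-2.415, 1.998, 0.002]
wrist_force: [-1.2, 17.5, -0.3]
finger_gap: 0.0528
t 3.4 tote xy [ 0.0097 -0.0268] z 0.0439 F tote [ 2.1 17.4] -0.3 jaw yaw -169.2 toolz [ 0.003  0.006 -1.   ] gap 0.0528
clock: 3.52
tool_pos: [0.5687, -0.0875, 0.0439]
eef_rot: [-2.414, 1.997, 0.004]
wrist_force: [-5.2, 15.8, 7.9]
finger_gap: 0.0522
t 3.52 tote xy [ 0.0097 -0.0267] z 0.0439 F tote [-2.2 16.5] 7.9 jaw yaw -169.21 toolz [ 0.003  0.009 -1.   ] gap 0.0522
```

```bash
python3 -m jog '[[[-0.003,0.016,0],[-0.008,0,0],0.6],[[-0.003,0.013,-0.002],[0,0,0],0.6],[[-0.001,0.004,0],[0,0,0],0.6],[[-0.0006,0.003,0],[0,0,0],0.6]]'; python3 tot.py; python3 -m jog '[[[-0.0004,0.002,0],[0,0,0],0.6],[[-0.0004,0.002,0],[0,0,0],0.6]]';python3 tot.py
```

```text
clock: 4.03
tool_pos: [0.5612, -0.0514, 0.0421]
eef_rot: [-2.42, 2.001, -0.005]
wrist_force: [1.4, -2.6, -0.9]
finger_gap: 0.0526
t 4.03 tote xy [0.0091 0.0102] z 0.0421 F tote [ 0.8 -2.8] -0.9 jaw yaw -169.16 toolz [ 0.004 -0.001 -1.   ] gap 0.0526
clock: 4.28
tool_pos: [0.5608, -0.0505, 0.0421]
eef_rot: [2.42, -2.001, 0.008]
wrist_force: [4.7, -16.4, -3.2]
finger_gap: 0.0527
t 4.28 tote xy [0.0088 0.0112] z 0.0421 F tote [  1.6 -17. ] -3.2 jaw yaw -169.18 toolz [ 0.003 -0.004 -1.   ] gap 0.0527
```

```bash
python3 -m jog '[[[0.001,-0.006,0],[0,0,0],0.6],[[0,-0.003,0.058],[0,0,0],0.6],[[0,0,0.058],[0,0,0],0.6],[[0,0,0.05],[0,0,0],0.8]]'; python3 tot.py; python3 -m jog '[[[-0.0155,0.058,0],[0,0,0.17],0.88],[[-0.0155,0.058,0],[0,0,0.17],0.88],[[-0.0155,0.058,0],[0,0,0.17],0.88],[[-0.0155,0.058,0],[0,0,0.17],0.88],[[-0.0155,0.058,0],[0,0,0.17],0.88]]'; python3 tot.py;python3 -c "from h import *;st()"
```

```text
clock: 4.78
tool_pos: [0.5581, -0.0614, 0.2077]
eef_rot: [2.413, -1.999, -0.004]
wrist_force: [1.1, 1.0, -0.7]
finger_gap: 0.058
t 4.78 tote xy [0.0041 0.0009] z 0.2077 F tote [1.3 0.7] -0.7 jaw yaw -169.3 toolz [-0.007 -0.005 -1.   ] gap 0.058
clock: 5.4
tool_pos: [0.4813, 0.2329, 0.2143]
eef_rot: [-3.033, 0.802, -0.007]
wrist_force: [0.5, -0.1, -0.3]
finger_gap: 0.0767
t 5.4 tote xy [-0.0167  0.3044] z 0.2143 F tote [ 0.5 -0.2] -0.3 jaw yaw -119.62 toolz [ 0.006  0.003 -1.   ] gap 0.0767
{'clock': 5.4, 'qpos': [0.8191, 0.1243, -0.304, 0.0023, -1.1366, 0.2338], 'tool_pos': [0.4813, 0.2329, 0.2143], 'eef_rot': [-3.033, 0.8019, -0.0073], 'wrist_force': [0.5221, -0.1334, -0.3105], 'finger_gap': 0.0767}
```

```bash
python3 -m jog '[[[-0.007,0.024,0],[0,0,0.122],0.88],[[-0.007,0.021,0],[0,0,0.122],0.88],[[0,0,0],[0,0,0],0.88]]'
python3 - <<'E'
from tot import *; import cv2
rep(); c=cam("wrist"); im=imaging.snapshot("wrist")
b=cv2.resize(im[:,:,::-1],(800,600))
u=np.array([[0.5052, 0.2938], [0.491, 0.2435], [0.4296, 0.2608], [0.4439, 0.3119]])
for p in u:
    q=proj("wrist",np.r_[p,.12],c)[0]; cv2.drawMarker(b,tuple(int(v) for v in (q+.5)*1.5625),(0,0,255),0,20,2)
cv2.imwrite("pics/w2.png",b); np.savez("w2.npz",K=c[0],e=c[1],A=c[2])
E
```

```text
clock: 5.78
tool_pos: [0.4652, 0.2833, 0.2144]
eef_rot: [-3.109, 0.403, -0.005]
wrist_force: [-0.1, 0.2, -0.2]
finger_gap: 0.077
t 5.78 tote xy [-0.0231  0.3569] z 0.2144 F tote [-0.   0.2] -0.2 jaw yaw -104.77 toolz [ 0.004  0.006 -1.   ] gap 0.077
```

View pics/w2.png

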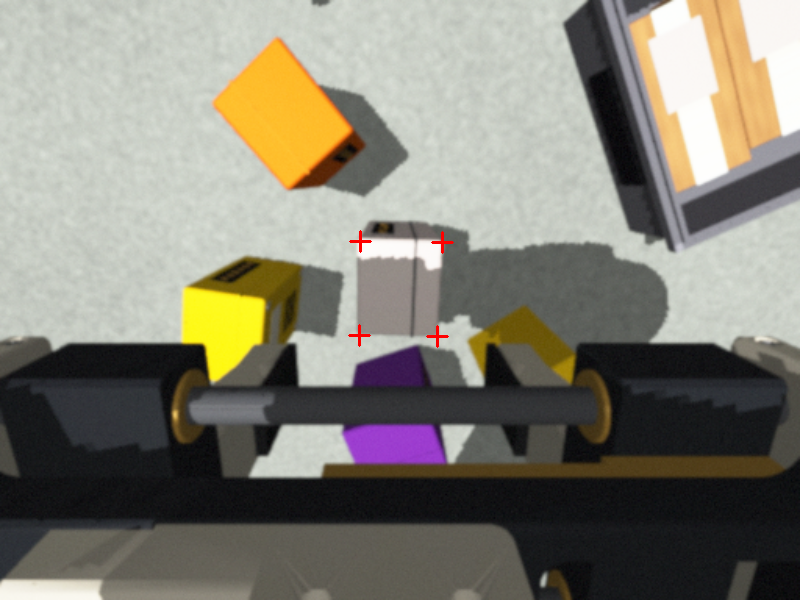

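The overlay lands on the white unit's top corners at (360,240), (442,242), (437,335), (359,335). There is room for the fingers beside the yellow boxes. Descending to grasp.

```bash
python3 -m jog '[[[0.002,-0.006,-0.05],[0,0.004,-0.01],0.88],[[0,0,-0.045],[0,0,0],0.88],[[0,0,-0.012],[0,0,0],0.88],[[0,0,0],[0,0,0],0.88]]'; python3 tot.py; python3 -m jog '[[[0,0,0],[0,0,0],0.4],[[0,0,0],[0,0,0],0.4],[[0,0,0],[0,0,0],0.4],[[0,0,0],[0,0,0],0.4]]' 25; python3 tot.py
```

```text
clock: 6.32
tool_pos: [0.4692, 0.2745, 0.1072]
eef_rot: [-3.103, 0.435, -0.002]
wrist_force: [-0.4, -0.4, 0.7]
finger_gap: 0.0772
t 6.33 tote xy [-0.0208  0.3475] z 0.1072 F tote [-0.4 -0.3] 0.7 jaw yaw -105.97 toolz [ 0.002  0.008 -1.   ] gap 0.0772
clock: 6.82
tool_pos: [0.4714, 0.2761, 0.1118]
eef_rot: [-3.097, 0.435, -0.009]
wrist_force: [-0.3, 0.3, -1.5]
finger_gap: 0.0431
t 6.83 tote xy [-0.0183  0.3487] z 0.1118 F tote [-0.3  0.3] -1.5 jaw yaw -105.99 toolz [ 0.008  0.013 -1.   ] gap 0.0431
```

Run:
```python
from tot import *; import cv2
im=imaging.snapshot("side"); a=im[180:360,170:350,::-1]
w=imaging.snapshot("wrist")[:,:,::-1]
b=np.hstack([cv2.resize(a,(400,400),interpolation=cv2.INTER_CUBIC),cv2.resize(w[100:384,114:398],(400,400))])
cv2.imwrite("pics/g1.png",b); rep()
```

```text
t 6.92 tote xy [-0.0184  0.3487] z 0.1116 F tote [0.6 0.8] 0.2 jaw yaw -105.99 toolz [ 0.007  0.013 -1.   ] gap 0.037
```

View pics/g1.png

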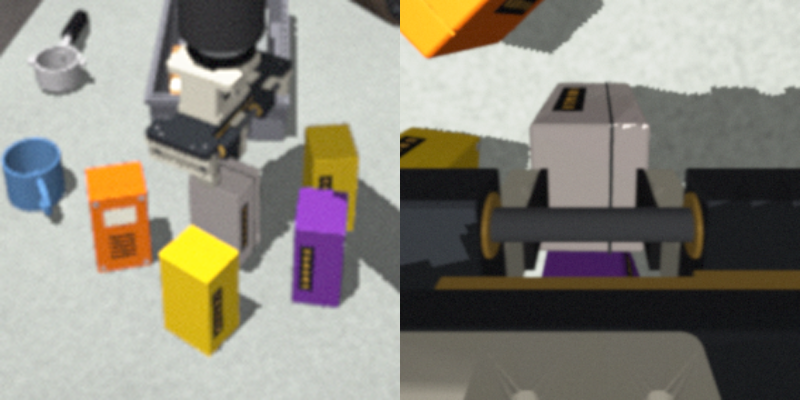

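Run:
```python
from tot import *
s=readout.state();p=np.array(s["tool_pos"]);r=R.from_rotvec(s["eef_rot"]).as_matrix()
print(p)
for d in(-.02,0,.003,.022):
  for y in(-.0185,.0185):
    q=proj("wrist",p+r@[0,y,d])[0]; print(d,y,((q-[114,100])*400/284).round(0))
u=np.array([[0.5052, 0.2938], [0.491, 0.2435], [0.4296, 0.2608], [0.4439, 0.3119]])
for z in(.12,.0):print(z,[((proj("wrist",np.r_[v,z])[0]-[114,100])*400/284).round(0).tolist() for v in u])
```

```text
[0.47133695 0.27608814 0.11159479]
-0.02 -0.0185 [149. 196.]
-0.02 0.0185 [233. 195.]
0 -0.0185 [153. 177.]
0 0.0185 [229. 177.]
0.003 -0.0185 [154. 175.]
0.003 0.0185 [228. 175.]
0.022 -0.0185 [157. 161.]
0.022 0.0185 [225. 161.]
0.12 [[132.0, 127.0], [249.0, 127.0], [244.0, 252.0], [137.0, 251.0]]
0.0 [[159.0, 84.0], [228.0, 84.0], [226.0, 163.0], [160.0, 163.0]]
```

Run:
```python
from tot import *; import cv2
rep()
im=imaging.snapshot("side"); x0,y0,k=235,205,8
b=cv2.resize(im[y0:y0+75,x0:x0+100,::-1],(800,600),interpolation=cv2.INTER_CUBIC)
s=readout.state();p=np.array(s["tool_pos"]);r=R.from_rotvec(s["eef_rot"]).as_matrix()
g=s["finger_gap"]/2
def m(P,col):
    q=(proj("side",P)[0]-[x0,y0]+.5)*k; cv2.drawMarker(b,tuple(int(v) for v in q),col,0,16,2)
for y in(-g,g):
  for d in(0,.022): m(p+r@[0,y,d],(0,0,255))
u=np.array([[0.5052, 0.2938], [0.491, 0.2435], [0.4296, 0.2608], [0.4439, 0.3119]])
for v in u: m(np.r_[v,.12],(0,255,0))
cv2.imwrite("pics/g2.png",b)
```

```text
t 6.92 tote xy [-0.0184  0.3487] z 0.1116 F tote [0.6 0.8] 0.2 jaw yaw -105.99 toolz [ 0.007  0.013 -1.   ] gap 0.037
```

View pics/g2.png

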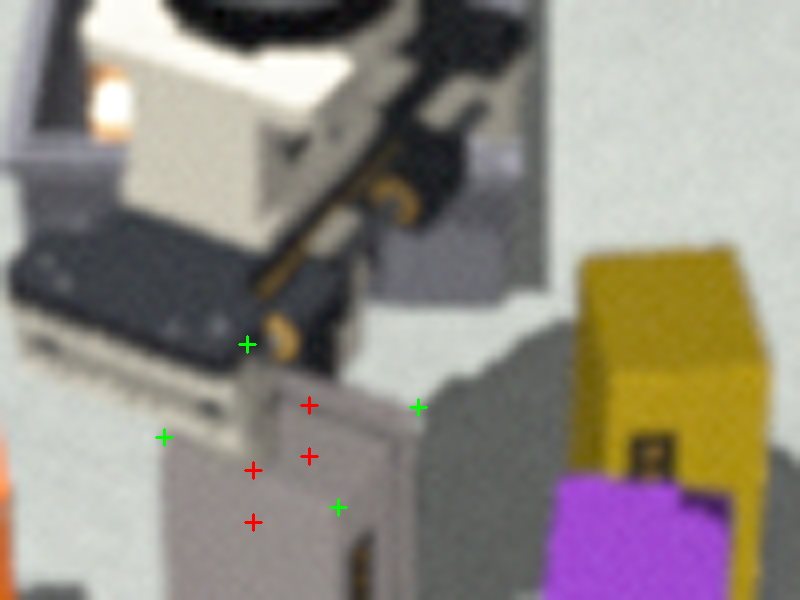

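```bash
python3 -m jog '[[[0,0,0],[0,0,0],0.4],[[0,0,0],[0,0,0],0.4]]'; python3 tot.py; python3 -m jog '[[[0,0,0],[0,0,0],0.2],[[0,0,0],[0,0,0],0.2],[[0,0,0],[0,0,0],0.2]]' 25; python3 tot.py
```

```text
clock: 7.22
tool_pos: [0.4711, 0.2759, 0.1113]
eef_rot: [-3.098, 0.435, -0.008]
wrist_force: [0.3, 0.4, -0.1]
finger_gap: 0.0347
t 7.22 tote xy [-0.0187  0.3486] z 0.1113 F tote [0.3 0.4] -0.1 jaw yaw -105.99 toolz [ 0.007  0.013 -1.   ] gap 0.0347
clock: 7.6
tool_pos: [0.4711, 0.2759, 0.1111]
eef_rot: [-3.098, 0.435, -0.007]
wrist_force: [0.2, 0.3, 0.5]
finger_gap: 0.0182
t 7.6 tote xy [-0.0187  0.3485] z 0.1111 F tote [0.3 0.2] 0.5 jaw yaw -105.98 toolz [ 0.007  0.012 -1.   ] gap 0.0182
```

Run:
```python
from tot import *; import cv2
x0,y0=235,205
a=cv2.resize(imaging.snapshot("side")[205:265,250:310,::-1],(400,400),interpolation=cv2.INTER_CUBIC)
w=imaging.snapshot("wrist")[:,:,::-1]
cv2.imwrite("pics/g3.png",np.hstack([a,cv2.resize(w[180:320,186:326],(400,400),interpolation=cv2.INTER_CUBIC)])); rep()
```

```text
t 7.7 tote xy [-0.0187  0.3485] z 0.1111 F tote [-1.1 -0.6] -0.3 jaw yaw -105.99 toolz [ 0.007  0.012 -1.   ] gap 0.0175
```

View pics/g3.png

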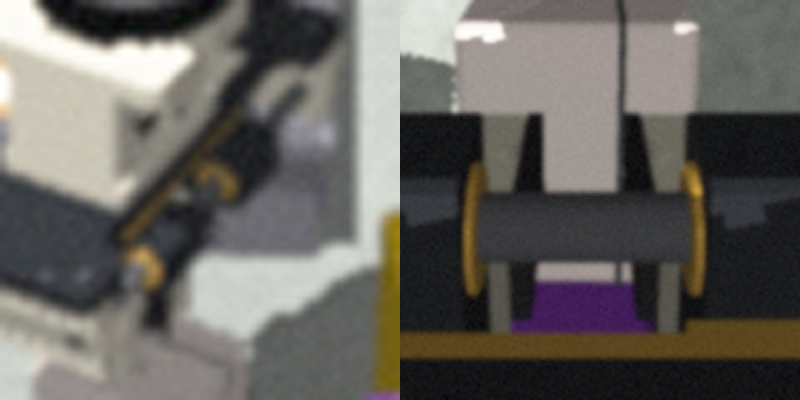

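Both views agree that the fingers end about 37 mm higher than I assumed: they closed on nothing, just above the unit's top. The visible finger end is at image row ~221 in every wrist view, so nothing is hiding it. I'll measure the tip offset with a light touch on the unit's top.

```bash
python3 -m jog '[[[0,0,-0.003],[0,0.007,0],0.2]]'; python3 -m jog '[[[0,0,-0.003],[-0.012,0,0],0.2]]';python3 -m jog '[[[0,0,-0.003],[0,0,0],0.2]]'; python3 tot.py
```

```text
clock: 7.82
tool_pos: [0.4714, 0.276, 0.1089]
eef_rot: [-3.099, 0.434, 0.002]
wrist_force: [-7.5, -3.6, 29.6]
finger_gap: 0.0176
clock: 7.95
tool_pos: [0.4727, 0.2762, 0.109]
eef_rot: [-3.11, 0.434, -0.004]
wrist_force: [-10.6, -5.2, 40.4]
finger_gap: 0.0174
clock: 8.07
tool_pos: [0.4737, 0.2763, 0.1094]
eef_rot: [-3.11, 0.431, -0.008]
wrist_force: [-9.9, -5.5, 28.9]
finger_gap: 0.0178
t 8.07 tote xy [-0.0161  0.3484] z 0.1094 F tote [-10.7  -3.6] 28.9 jaw yaw -105.79 toolz [ 0.005  0.001 -1.   ] gap 0.0178
```

Contact is confirmed at reported z ≈ 0.110, so the true fingertip height is reported z + ~0.0105, about 33 mm higher than stated. Re-grasping with that correction.

```bash
python3 -m jog '[[[-0.003,0,0.03],[0,0,0],0.88],[[-0.003,0.001,0],[0,0,0],0.88],[[0,0,0],[0,0,0],0.88],[[0,0,0],[0,0,0],0.88],[[0,0,0],[0,0,0],0.88]]'; python3 -m jog '[[[0,0,0],[0,0,0],0.88],[[0,0,0],[0,0,0],0.88]]'; python3 tot.py; python3 -c "from h import *;st()"
```

```text
clock: 8.7
tool_pos: [0.4673, 0.2769, 0.1392]
eef_rot: [-3.111, 0.432, -0.005]
wrist_force: [0.4, 0.1, 1.3]
finger_gap: 0.0619
clock: 8.95
tool_pos: [0.4671, 0.2766, 0.1384]
eef_rot: [3.111, -0.432, 0.004]
wrist_force: [-0.5, -0.4, -0.1]
finger_gap: 0.0762
t 8.95 tote xy [-0.0225  0.35  ] z 0.1384 F tote [-0.5 -0.3] -0.1 jaw yaw -105.81 toolz [ 0.003 -0.001 -1.   ] gap 0.0762
{'clock': 8.95, 'qpos': [0.8977, 0.2063, -0.3901, 0.0031, -0.9736, 0.3954], 'tool_pos': [0.4671, 0.2766, 0.1384], 'eef_rot': [3.1112, -0.432, 0.0041], 'wrist_force': [-0.4702, -0.3642, -0.1451], 'finger_gap': 0.0762}
```

```bash
python3 -m jog '[[[0,0.001,-0.03],[0,0,0],0.88],[[0,0,-0.017],[0,0,0],0.88],[[0,0,-0.008],[0,0,0],0.88]]'; python3 tot.py; python3 -m jog '[[[0,0,0],[0,0,0],0.4],[[0,0,0],[0,0,0],0.4],[[0,0,0],[0,0,0],0.4],[[0,0,0],[0,0,0],0.4]]' 25; python3 tot.py
```

```text
clock: 9.32
tool_pos: [0.4678, 0.2783, 0.0828]
eef_rot: [-3.11, 0.432, -0.006]
wrist_force: [-0.6, -0.1, 0.6]
finger_gap: 0.0772
t 9.32 tote xy [-0.0215  0.3515] z 0.0828 F tote [-0.6  0. ] 0.6 jaw yaw -105.8 toolz [ 0.004  0.001 -1.   ] gap 0.0772
clock: 9.82
tool_pos: [0.468, 0.2785, 0.0837]
eef_rot: [-3.11, 0.432, -0.007]
wrist_force: [-0.2, 0.4, -2.1]
finger_gap: 0.0547
t 9.82 tote xy [-0.0213  0.3516] z 0.0837 F tote [-0.1  0.5] -2.1 jaw yaw -105.8 toolz [ 0.005  0.001 -1.   ] gap 0.0547
```

```bash
python3 -m jog '[[[0,0,0.03],[0,0,0],0.4],[[0,0,0.05],[0,0,0],0.4],[[0,0,0.05],[0,0,0],0.4]]'; python3 tot.py;  python3 -m jog '[[[0.005,-0.045,0],[0,0,0.09],0.4],[[0.005,-0.05,0],[0,0,0.093],0.4],[[0.005,-0.05,0],[0,0,0.093],0.4],[[0.005,-0.05,0],[0,0,0.093],0.4],[[0.005,-0.05,0],[0,0,0.093],0.4]]'; python3 tot.py
```

```text
clock: 10.2
tool_pos: [0.4649, 0.2756, 0.2124]
eef_rot: [3.105, -0.432, -0.004]
wrist_force: [0.4, 1.5, -2.0]
finger_gap: 0.055
t 10.2 tote xy [-0.0249  0.3494] z 0.2124 F tote [0.6 1.4] -2.0 jaw yaw -105.86 toolz [-0.003 -0.006 -1.   ] gap 0.055
clock: 10.82
tool_pos: [0.4906, 0.0285, 0.2177]
eef_rot: [-3.123, -0.322, -0.007]
wrist_force: [0.7, 0.6, -2.6]
finger_gap: 0.0551
t 10.82 tote xy [-0.0455  0.1018] z 0.2177 F tote [0.8 0.5] -2.6 jaw yaw -78.21 toolz [ 0.005  0.002 -1.   ] gap 0.0551
```

```bash
python3 -m jog '[[[0.007,-0.055,0],[0,0,-0.01],0.4],[[0.007,-0.052,0],[0,0.004,-0.008],0.4],[[0,0,0],[0,0,0],0.4]]'
python3 - <<'E'
from tot import *; import cv2
rep(); c=cam("wrist")
im=imaging.snapshot("wrist")[:,:,::-1]; s=imaging.snapshot("side")[:,:,::-1]
b=cv2.resize(im,(800,600))
def m(x,y,z):
    p=np.r_[C+M.T@np.array([x,y]),z]; q=proj("wrist",p,c)[0]; cv2.drawMarker(b,tuple(int(v) for v in (q+.5)*1.5625),(0,0,255),0,16,2)
for y in(.022,-.038):
    m(.05,y,.07);m(-.05,y,.07)
m(-.088,-.008,.076);m(.088,-.008,.076)
cv2.imwrite("pics/w3.png",b)
E
```

```text
clock: 11.2
tool_pos: [0.5035, -0.0848, 0.2178]
eef_rot: [-3.125, -0.29, -0.001]
wrist_force: [-0.4, 1.1, -3.3]
finger_gap: 0.0549
t 11.2 tote xy [-0.0539 -0.0119] z 0.2178 F tote [-0.2  1.2] -3.3 jaw yaw -79.4 toolz [ 0.001  0.003 -1.   ] gap 0.0549
```

View pics/w3.png

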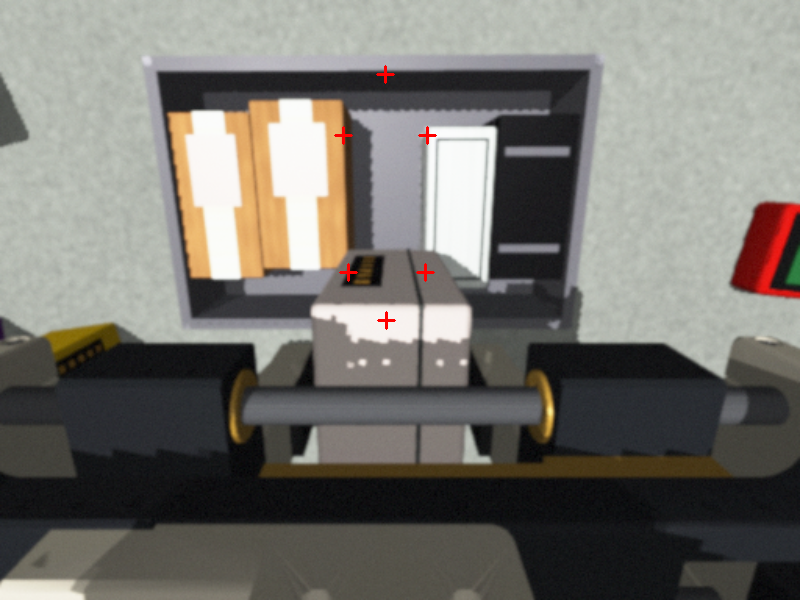

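The gap is open between the carton edge (col ~348) and the tin edge (col ~425), about 57 mm wide. The unit hangs upright above the near end. I'll lower to just above the row, then fine-align.

```bash
python3 -m jog '[[[0.0023,0.004,-0.03],[0,0,0],0.4],[[0,0,-0.025],[0,0,0],0.4],[[0,0,0],[0,0,0],0.4]]'; python3 tot.py
```

```text
clock: 11.68
tool_pos: [0.5059, -0.0751, 0.1624]
eef_rot: [-3.123, -0.299, -0.005]
wrist_force: [-1.3, -0.6, -2.8]
finger_gap: 0.055
t 11.68 tote xy [-0.0497 -0.0028] z 0.1624 F tote [-1.3 -0.3] -2.8 jaw yaw -79.05 toolz [ 0.003  0.005 -1.   ] gap 0.055
```

```bash
python3 -m jog '[[[0,-0.005,0],[-0.005,0.003,-0.004],0.4],[[0,0,0],[0,0,0],0.4]]'; python3 tot.py
```

```text
clock: 11.92
tool_pos: [0.507, -0.0791, 0.1645]
eef_rot: [3.127, 0.297, 0.003]
wrist_force: [-0.5, -0.4, -3.1]
finger_gap: 0.0546
t 11.93 tote xy [-0.0493 -0.007 ] z 0.1645 F tote [-0.6 -0.3] -3.1 jaw yaw -79.15 toolz [ 0.002 -0.001 -1.   ] gap 0.0546
```

```bash
python3 -m jog '[[[-0.001,-0.0015,-0.006],[0,0,-0.003],0.4]]'; python3 tot.py;python3 -m jog '[[[-0.0005,-0.0005,-0.01],[0,0,0],0.4]]'; python3 tot.py
```

```text
clock: 12.05
tool_pos: [0.5068, -0.0804, 0.1594]
eef_rot: [3.127, 0.293, 0.007]
wrist_force: [-0.2, -0.5, -2.8]
finger_gap: 0.0548
t 12.05 tote xy [-0.0497 -0.0082] z 0.1594 F tote [-0.3 -0.4] -2.8 jaw yaw -79.31 toolz [ 0.004 -0.    -1.   ] gap 0.0548
clock: 12.18
tool_pos: [0.5067, -0.0809, 0.1495]
eef_rot: [3.127, 0.292, 0.009]
wrist_force: [-0.2, -0.5, -2.9]
finger_gap: 0.0549
t 12.18 tote xy [-0.05   -0.0087] z 0.1495 F tote [-0.3 -0.4] -2.9 jaw yaw -79.32 toolz [ 0.006 -0.    -1.   ] gap 0.0549
```

Already below the neighbours' tops with no contact force, so I'll continue down (floor expected at z ≈ 0.088).

```bash
python3 -m jog '[[[-0.0005,0.0005,-0.014],[0,0.005,0],0.4]]'; python3 tot.py;python3 -m jog '[[[-0.0005,0,-0.016],[0,0,0],0.4]]'; python3 tot.py;python3 -m jog '[[[-0.0005,0,-0.016],[0,0,0],0.4]]'; python3 tot.py; python3 -m jog '[[[-0.0005,0,-0.012],[0,0,0],0.4]]'; python3 tot.py
```

```text
clock: 12.3
tool_pos: [0.5062, -0.0805, 0.135]
eef_rot: [-3.128, -0.292, -0.002]
wrist_force: [0.3, 0.2, -3.8]
finger_gap: 0.055
t 12.3 tote xy [-0.0504 -0.0082] z 0.135 F tote [0.3 0.2] -3.8 jaw yaw -79.34 toolz [ 0.001  0.    -1.   ] gap 0.055
clock: 12.42
tool_pos: [0.5055, -0.0805, 0.1178]
eef_rot: [-3.128, -0.292, -0.002]
wrist_force: [-0.9, -0.4, -2.7]
finger_gap: 0.0546
t 12.43 tote xy [-0.051  -0.0081] z 0.1178 F tote [-0.9 -0.3] -2.7 jaw yaw -79.35 toolz [ 0.001  0.    -1.   ] gap 0.0546
clock: 12.55
tool_pos: [0.5047, -0.0806, 0.1004]
eef_rot: [-3.128, -0.291, -0.0]
wrist_force: [0.9, 0.8, -2.7]
finger_gap: 0.0547
t 12.55 tote xy [-0.0519 -0.008 ] z 0.1004 F tote [1.  0.6] -2.7 jaw yaw -79.36 toolz [ 0.  0. -1.] gap 0.0547
clock: 12.68
tool_pos: [0.5041, -0.0807, 0.0871]
eef_rot: [3.128, 0.292, -0.001]
wrist_force: [-7.1, -1.5, 27.1]
finger_gap: 0.0553
t 12.68 tote xy [-0.0525 -0.008 ] z 0.0871 F tote [-7.2 -0.2] 27.1 jaw yaw -79.35 toolz [-0.001 -0.    -1.   ] gap 0.0553
```

The unit is standing on the tote floor. Rather than letting it drop, I'll tip it in the grip, away from the robot, keeping its foot near the near wall.

```bash
python3 -m jog '[[[0,0,0.002],[0,0,0],0.4]]'; python3 -m jog '[[[0.0127,0.0024,0.0055],[-0.0324,0.1715,0],0.4]]'; python3 tot.py; python3 -m jog '[[[0.0123,0.0023,0.002],[-0.0324,0.1715,0],0.4]]'; python3 tot.py;  python3 -c "from h import *;st()"
```

```text
clock: 12.8
tool_pos: [0.5039, -0.0808, 0.0881]
eef_rot: [3.128, 0.291, -0.003]
wrist_force: [0.7, -0.8, -2.7]
finger_gap: 0.0554
clock: 12.92
tool_pos: [0.5128, -0.0791, 0.0943]
eef_rot: [3.099, 0.288, -0.279]
wrist_force: [2.3, 0.2, -0.8]
finger_gap: 0.0548
t 12.93 tote xy [-0.0437 -0.008 ] z 0.0943 F tote [ 2.3 -0.2] -0.8 jaw yaw -79.39 toolz [-0.176 -0.033 -0.984] gap 0.0548
clock: 13.05
tool_pos: [0.5261, -0.0768, 0.0982]
eef_rot: [3.047, 0.283, -0.548]
wrist_force: [0.9, 0.6, -2.6]
finger_gap: 0.055
t 13.05 tote xy [-0.0301 -0.0082] z 0.0982 F tote [1.  0.4] -2.6 jaw yaw -79.37 toolz [-0.342 -0.064 -0.937] gap 0.055
{'clock': 13.05, 'qpos': [0.216, 0.4499, -0.187, -0.0109, -1.2897, 1.5453], 'tool_pos': [0.5261, -0.0768, 0.0982], 'eef_rot': [3.0468, 0.2835, -0.548], 'wrist_force': [0.9015, 0.5959, -2.6215], 'finger_gap': 0.055}
```

```bash
python3 -m jog '[[[0.0103,0.0019,-0.003],[-0.0324,0.1715,0],0.4],[[0.010,0.0019,-0.005],[-0.0324,0.1715,0],0.4]]'; python3 tot.py; python3 -m jog '[[[0.0091,0.0017,-0.007],[-0.0324,0.1715,0],0.4]]'; python3 tot.py;  python3 -c "from h import *;st()"
```

```text
clock: 13.3
tool_pos: [0.5497, -0.0725, 0.0921]
eef_rot: [2.874, 0.268, -1.064]
wrist_force: [0.3, -0.4, -1.9]
finger_gap: 0.0547
t 13.3 tote xy [-0.0061 -0.0084] z 0.0921 F tote [ 0.3 -0.5] -1.9 jaw yaw -79.34 toolz [-0.64  -0.121 -0.759] gap 0.0547
clock: 13.42
tool_pos: [0.5606, -0.0706, 0.0855]
eef_rot: [2.755, 0.257, -1.307]
wrist_force: [2.7, 1.1, 0.8]
finger_gap: 0.0548
t 13.43 tote xy [ 0.0049 -0.0086] z 0.0855 F tote [2.9 0.6] 0.8 jaw yaw -79.32 toolz [-0.761 -0.144 -0.632] gap 0.0548
{'clock': 13.425, 'qpos': [0.2088, 0.8534, 0.2583, -0.0173, -1.8617, 1.5508], 'tool_pos': [0.5606, -0.0706, 0.0855], 'eef_rot': [2.7554, 0.2569, -1.3074], 'wrist_force': [2.7012, 1.1109, 0.7745], 'finger_gap': 0.0548}
```

```bash
python3 -m jog '[[[0,0,0],[0,0,0],0.85],[[0,0,0],[0,0,0],0.85],[[0,0,0],[0,0,0],0.85]]'; python3 tot.py; python3 -m jog '[[[0.015,0.003,0.03],[0.03,-0.165,0],0.85],[[0,0,0.05],[0.0324,-0.1715,0],0.85],[[-0.03,-0.006,0.05],[0.0324,-0.1715,0],0.85],[[-0.03,-0.006,0.02],[0.0324,-0.1715,0],0.3],[[-0.03,-0.006,0],[0.0324,-0.1715,0],0]]';python3 - <<'E'
from tot import *; import cv2
rep(); c=cam("wrist")
w=imaging.snapshot("wrist")[:,:,::-1]; s=imaging.snapshot("side")[:,:,::-1]
a=cv2.resize(s[160:250,225:315],(400,400),interpolation=cv2.INTER_CUBIC)
b=cv2.resize(w,(400,300))
o=np.zeros((400,800,3),np.uint8);o[:,:400]=a;o[:300,400:]=b
cv2.imwrite("pics/p1.png",o)
E
```

```text
clock: 13.8
tool_pos: [0.5591, -0.0706, 0.0764]
eef_rot: [2.744, 0.255, -1.329]
wrist_force: [-0.2, -0.3, 0.8]
finger_gap: 0.0739
t 13.8 tote xy [ 0.0035 -0.0083] z 0.0764 F tote [-0.2 -0.3] 0.8 jaw yaw -79.33 toolz [-0.771 -0.146 -0.62 ] gap 0.0739
clock: 14.42
tool_pos: [0.4847, -0.0866, 0.2381]
eef_rot: [3.125, 0.292, 0.007]
wrist_force: [-1.4, -0.0, 1.1]
finger_gap: 0.06
t 14.43 tote xy [-0.0727 -0.0102] z 0.2381 F tote [-1.3  0.2] 1.1 jaw yaw -79.34 toolz [ 0.005 -0.002 -1.   ] gap 0.06
```

View pics/p1.png

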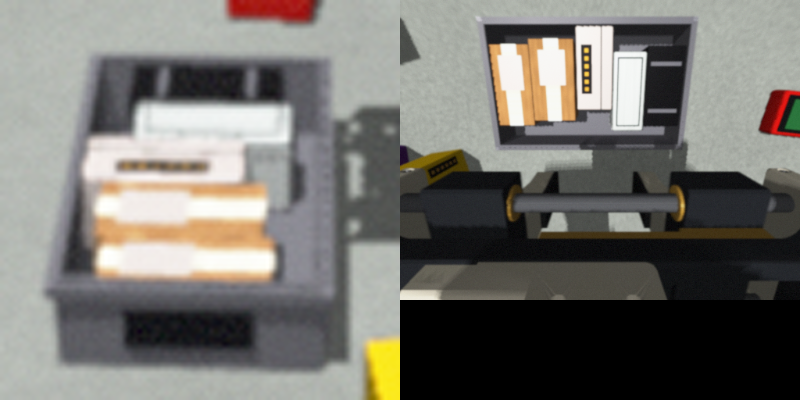

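The unit lies in the gap (side view: white with the dark slot strip at (165,165)). In the wrist view its far end touches the far wall around (595,27) and may still be proud. I'll press there with the shut fingertips.

```bash
python3 -m jog '[[[0.055,0.012,-0.03],[0,0.005,0],0],[[0.055,0.012,-0.04],[0,0,0],0],[[0.014,0.002,-0.03],[0,0,0],0],[[0,0,0],[0,0,0],0]]'; python3 tot.py; python3 -m jog '[[[0,0,-0.02],[0,0,0],0]]'; python3 tot.py
```

```text
clock: 15.02
tool_pos: [0.6007, -0.0628, 0.1589]
eef_rot: [-3.124, -0.289, -0.063]
wrist_force: [-0.2, -0.5, 0.4]
finger_gap: 0.0121
t 15.03 tote xy [ 0.0458 -0.0083] z 0.1589 F tote [-0.3 -0.4] 0.4 jaw yaw -79.43 toolz [ 0.039  0.007 -0.999] gap 0.0121
clock: 15.15
tool_pos: [0.602, -0.063, 0.1439]
eef_rot: [-3.123, -0.29, -0.075]
wrist_force: [-0.1, -0.7, 0.9]
finger_gap: 0.0032
t 15.15 tote xy [ 0.047  -0.0087] z 0.1439 F tote [-0.3 -0.7] 0.9 jaw yaw -79.4 toolz [ 0.048  0.008 -0.999] gap 0.0032
```

```bash
python3 -m jog '[[[0.006,0.001,-0.025],[-0.008,0.047,0],0]]'; python3 tot.py; python3 -m jog '[[[0,0,-0.012],[0,0,0],0]]'; python3 tot.py;  python3 -m jog '[[[0,0,-0.006],[0,0,0],0]]'; python3 tot.py; python3 -m jog '[[[0,0,-0.006],[0,0,0],0]]'; python3 tot.py
```

```text
clock: 15.28
tool_pos: [0.6077, -0.0623, 0.1234]
eef_rot: [-3.127, -0.29, -0.01]
wrist_force: [-0.1, 0.4, 0.5]
finger_gap: 0.0005
t 15.28 tote xy [ 0.0528 -0.0091] z 0.1234 F tote [0.  0.4] 0.5 jaw yaw -79.4 toolz [ 0.007  0.001 -1.   ] gap 0.0005
clock: 15.4
tool_pos: [0.6082, -0.0623, 0.1137]
eef_rot: [-3.127, -0.29, -0.016]
wrist_force: [-0.7, -0.3, 0.2]
finger_gap: 0.0003
t 15.4 tote xy [ 0.0532 -0.0092] z 0.1137 F tote [-0.7 -0.2] 0.2 jaw yaw -79.39 toolz [ 0.01   0.002 -1.   ] gap 0.0003
clock: 15.52
tool_pos: [0.6081, -0.0624, 0.1098]
eef_rot: [-3.127, -0.29, -0.022]
wrist_force: [-0.5, -0.6, -0.0]
finger_gap: 0.0002
t 15.53 tote xy [ 0.0531 -0.0093] z 0.1098 F tote [-0.6 -0.5] -0.0 jaw yaw -79.39 toolz [ 0.014  0.003 -1.   ] gap 0.0002
clock: 15.65
tool_pos: [0.6082, -0.0625, 0.1054]
eef_rot: [-3.127, -0.29, -0.026]
wrist_force: [-1.3, 0.7, -0.8]
finger_gap: 0.0005
t 15.65 tote xy [ 0.0532 -0.0094] z 0.1054 F tote [-1.2  0.9] -0.8 jaw yaw -79.39 toolz [ 0.017  0.003 -1.   ] gap 0.0005
```

```bash
for i in 1; do python3 -m jog '[[[0,0.001,-0.010],[-0.003,0.018,0],0]]'; python3 tot.py; python3 -m jog '[[[0,0,-0.007],[-0.001,0.003,0],0]]'; python3 tot.py;  python3 -m jog '[[[0,0,-0.006],[-0.001,0.003,0],0]]'; python3 tot.py; done
```

```text
clock: 15.78
tool_pos: [0.6083, -0.0615, 0.0965]
eef_rot: [-3.128, -0.29, -0.001]
wrist_force: [1.1, 0.3, 0.5]
finger_gap: 0.0005
t 15.78 tote xy [ 0.0535 -0.0085] z 0.0965 F tote [1.1 0. ] 0.5 jaw yaw -79.39 toolz [ 0.001  0.    -1.   ] gap 0.0005
clock: 15.9
tool_pos: [0.6084, -0.0614, 0.0891]
eef_rot: [3.128, 0.291, -0.005]
wrist_force: [0.7, 0.5, -0.3]
finger_gap: 0.0005
t 15.9 tote xy [ 0.0536 -0.0084] z 0.0891 F tote [0.8 0.4] -0.3 jaw yaw -79.39 toolz [-0.003 -0.001 -1.   ] gap 0.0005
clock: 16.02
tool_pos: [0.6084, -0.0614, 0.0825]
eef_rot: [3.127, 0.29, -0.01]
wrist_force: [0.8, 0.0, 0.2]
finger_gap: 0.0003
t 16.02 tote xy [ 0.0536 -0.0084] z 0.0825 F tote [ 0.8 -0.1] 0.2 jaw yaw -79.39 toolz [-0.006 -0.002 -1.   ] gap 0.0003
```

```bash
python3 -m jog '[[[0,0,-0.006],[0,0,0],0]]'; python3 tot.py; python3 -m jog '[[[0,0,-0.005],[0,0,0],0]]'; python3 tot.py;  python3 -m jog '[[[0,0,-0.004],[0,0,0],0]]'; python3 tot.py
```

```text
clock: 16.15
tool_pos: [0.6084, -0.0614, 0.0758]
eef_rot: [3.127, 0.291, -0.011]
wrist_force: [-0.1, -0.1, 0.6]
finger_gap: 0.0005
t 16.15 tote xy [ 0.0536 -0.0084] z 0.0758 F tote [-0.1 -0. ] 0.6 jaw yaw -79.38 toolz [-0.007 -0.002 -1.   ] gap 0.0005
clock: 16.27
tool_pos: [0.6082, -0.0614, 0.0701]
eef_rot: [3.127, 0.291, -0.012]
wrist_force: [-0.9, 0.7, -0.1]
finger_gap: 0.0004
t 16.27 tote xy [ 0.0534 -0.0084] z 0.0701 F tote [-0.7  0.9] -0.1 jaw yaw -79.38 toolz [-0.007 -0.002 -1.   ] gap 0.0004
clock: 16.4
tool_pos: [0.6082, -0.0615, 0.0656]
eef_rot: [3.127, 0.291, -0.012]
wrist_force: [0.1, -1.0, -0.2]
finger_gap: 0.0008
t 16.4 tote xy [ 0.0533 -0.0084] z 0.0656 F tote [-0.1 -1. ] -0.2 jaw yaw -79.38 toolz [-0.008 -0.002 -1.   ] gap 0.0008
```

```bash
python3 -m jog '[[[0,0,-0.003],[0,0,0],0]]'; python3 tot.py; python3 -m jog '[[[0,0,-0.003],[0,0,0],0]]'; python3 tot.py;  python3 -m jog '[[[0,0,-0.002],[0,0,0],0]]'; python3 tot.py
```

```text
clock: 16.52
tool_pos: [0.6081, -0.0615, 0.0623]
eef_rot: [3.127, 0.291, -0.013]
wrist_force: [-0.2, 0.3, 0.2]
finger_gap: 0.0006
t 16.52 tote xy [ 0.0533 -0.0084] z 0.0623 F tote [-0.1  0.3] 0.2 jaw yaw -79.38 toolz [-0.008 -0.002 -1.   ] gap 0.0006
clock: 16.65
tool_pos: [0.6082, -0.0615, 0.0592]
eef_rot: [3.127, 0.291, -0.012]
wrist_force: [0.3, -0.7, -0.4]
finger_gap: 0.0001
t 16.65 tote xy [ 0.0534 -0.0084] z 0.0592 F tote [ 0.2 -0.7] -0.4 jaw yaw -79.38 toolz [-0.008 -0.002 -1.   ] gap 0.0001
clock: 16.77
tool_pos: [0.6083, -0.0615, 0.0589]
eef_rot: [3.126, 0.292, -0.012]
wrist_force: [-10.2, 2.5, 26.6]
finger_gap: 0.0006
t 16.77 tote xy [ 0.0534 -0.0085] z 0.0589 F tote [-9.6  4.4] 26.6 jaw yaw -79.34 toolz [-0.007 -0.003 -1.   ] gap 0.0006
```

Solid contact at tip height ≈ 0.069–0.070 m, so the far end is fully down. Now I'll check the near end of the unit.

```bash
python3 -m jog '[[[0,0,0.012],[0,0,0],0],[[-0.03,-0.0055,0],[0,0,0],0],[[-0.029,-0.0055,0],[0,0,0],0],[[0,0,0],[0,0,0],0]]'; python3 tot.py; python3 -m jog '[[[0,0,-0.006],[0,0,0],0]]'; python3 tot.py;  python3 -m jog '[[[0,0,-0.003],[0,0,0],0]]'; python3 tot.py
```

```text
clock: 17.27
tool_pos: [0.5491, -0.0726, 0.0731]
eef_rot: [3.126, 0.292, -0.007]
wrist_force: [1.0, -0.5, -0.1]
finger_gap: 0.0003
t 17.27 tote xy [-0.0068 -0.0084] z 0.0731 F tote [ 0.9 -0.6] -0.1 jaw yaw -79.31 toolz [-0.004 -0.002 -1.   ] gap 0.0003
clock: 17.4
tool_pos: [0.5504, -0.0724, 0.0679]
eef_rot: [3.126, 0.293, -0.003]
wrist_force: [0.2, 0.2, -0.1]
finger_gap: 0.0004
t 17.4 tote xy [-0.0055 -0.0085] z 0.0679 F tote [0.2 0.2] -0.1 jaw yaw -79.3 toolz [-0.002 -0.002 -1.   ] gap 0.0004
clock: 17.52
tool_pos: [0.5508, -0.0723, 0.0645]
eef_rot: [3.126, 0.293, -0.003]
wrist_force: [-0.4, -0.9, 0.8]
finger_gap: 0.0001
t 17.52 tote xy [-0.0051 -0.0084] z 0.0645 F tote [-0.6 -0.9] 0.8 jaw yaw -79.3 toolz [-0.002 -0.002 -1.   ] gap 0.0001
```

```bash
python3 -m jog '[[[-0.011,-0.002,-0.002],[0,0,0],0]]'; python3 tot.py; python3 -m jog '[[[0,0,-0.003],[0,0,0],0]]'; python3 tot.py;  python3 -m jog '[[[0,0,-0.0015],[0,0,0],0]]'; python3 tot.py
```

```text
clock: 17.65
tool_pos: [0.5403, -0.0742, 0.0619]
eef_rot: [3.126, 0.293, -0.004]
wrist_force: [-0.6, 0.1, -0.8]
finger_gap: 0.0001
t 17.65 tote xy [-0.0158 -0.0083] z 0.0619 F tote [-0.5  0.2] -0.8 jaw yaw -79.29 toolz [-0.002 -0.002 -1.   ] gap 0.0001
clock: 17.77
tool_pos: [0.5391, -0.0745, 0.0588]
eef_rot: [3.125, 0.293, -0.006]
wrist_force: [-17.7, 5.7, 41.7]
finger_gap: 0.0005
t 17.77 tote xy [-0.017  -0.0084] z 0.0588 F tote [-16.4   8.9] 41.7 jaw yaw -79.29 toolz [-0.003 -0.003 -1.   ] gap 0.0005
clock: 17.9
tool_pos: [0.539, -0.0745, 0.0588]
eef_rot: [3.125, 0.294, -0.006]
wrist_force: [-10.3, 4.6, 29.3]
finger_gap: 0.0002
t 17.9 tote xy [-0.0171 -0.0084] z 0.0588 F tote [-9.3  6.4] 29.3 jaw yaw -79.24 toolz [-0.004 -0.003 -1.   ] gap 0.0002
```

Both ends seat at the same height (0.0588 reported, about 70 mm true), so the unit is fully down. Next is the touch sweep, starting from the left end.

```bash
python3 -m jog '[[[0,0,0.04],[0,0,0],0],[[-0.001,0.05,0],[0,0,0],0],[[-0.001,0.055,0],[0,0,0],0],[[-0.001,0.055,0],[0,0,0],0],[[0,0,0],[0,0,0],0]]'; python3 tot.py
```

```text
clock: 18.52
tool_pos: [0.5367, 0.0899, 0.1004]
eef_rot: [3.126, 0.291, -0.003]
wrist_force: [-0.3, 0.7, 0.2]
finger_gap: 0.0002
t 18.52 tote xy [0.0112 0.1536] z 0.1004 F tote [-0.2  0.7] 0.2 jaw yaw -79.35 toolz [-0.001 -0.002 -1.   ] gap 0.0002
```

```bash
python3 -m jog '[[[0,0,-0.018],[0,0,0],0],[[0,0,-0.010],[0,0,0],0],[[0,0,0],[0,0,0],0]]'; python3 tot.py
```

```text
clock: 18.9
tool_pos: [0.5366, 0.0897, 0.0714]
eef_rot: [3.125, 0.293, -0.003]
wrist_force: [-0.4, -0.1, 0.1]
finger_gap: 0.0006
t 18.9 tote xy [0.0111 0.1535] z 0.0714 F tote [-0.5 -0. ] 0.1 jaw yaw -79.29 toolz [-0.002 -0.003 -1.   ] gap 0.0006
```

```bash
python3 -m jog '[[[0.003,-0.016,0],[0,0,0],0],[[0.003,-0.016,0],[0,0,0],0]]'; python3 tot.py; python3 -m jog '[[[0.003,-0.016,0],[0,0,0],0],[[0.003,-0.016,0],[0,0,0],0]]'; python3 tot.py
```

```text
clock: 19.15
tool_pos: [0.5432, 0.0561, 0.0721]
eef_rot: [3.125, 0.294, -0.002]
wrist_force: [-0.2, -0.3, 0.2]
finger_gap: 0.0005
t 19.15 tote xy [0.0114 0.1192] z 0.0721 F tote [-0.2 -0.3] 0.2 jaw yaw -79.24 toolz [-0.001 -0.003 -1.   ] gap 0.0005
clock: 19.4
tool_pos: [0.5499, 0.021, 0.0727]
eef_rot: [3.125, 0.292, -0.001]
wrist_force: [-0.1, -0.5, -0.3]
finger_gap: 0.0007
t 19.4 tote xy [0.0114 0.0834] z 0.0727 F tote [-0.2 -0.4] -0.3 jaw yaw -79.31 toolz [-0.    -0.002 -1.   ] gap 0.0007
```

Very stable, so I'll continue with a small z correction.

```bash
python3 -m jog '[[[0.003,-0.016,-0.0015],[0,0,0],0],[[0.003,-0.016,0],[0,0,0],0]]'; python3 tot.py; python3 -m jog '[[[0.003,-0.016,-0.0005],[0,0,0],0],[[0.003,-0.016,0],[0,0,0],0]]'; python3 tot.py; python3 -m jog '[[[0.003,-0.016,-0.0005],[0,0,0],0],[[0.003,-0.016,0],[0,0,0],0]]'; python3 tot.py; python3 -m jog '[[[0.003,-0.016,-0.0005],[0,0,0],0],[[0.003,-0.016,0],[0,0,0],0]]'; python3 tot.py
```

```text
clock: 19.65
tool_pos: [0.5564, -0.0138, 0.0713]
eef_rot: [3.126, 0.291, -0.0]
wrist_force: [-0.3, -0.2, 0.5]
finger_gap: 0.0007
t 19.65 tote xy [0.0113 0.0481] z 0.0713 F tote [-0.3 -0.2] 0.5 jaw yaw -79.36 toolz [ 0.    -0.002 -1.   ] gap 0.0007
clock: 19.9
tool_pos: [0.5628, -0.0482, 0.0707]
eef_rot: [3.126, 0.291, -0.0]
wrist_force: [0.6, 0.5, -1.0]
finger_gap: 0.0003
t 19.9 tote xy [0.0112 0.013 ] z 0.0707 F tote [0.7 0.4] -1.0 jaw yaw -79.37 toolz [ 0.    -0.002 -1.   ] gap 0.0003
clock: 20.15
tool_pos: [0.5692, -0.0825, 0.0701]
eef_rot: [3.126, 0.291, -0.0]
wrist_force: [-0.1, 0.3, -0.3]
finger_gap: 0.0007
t 20.15 tote xy [ 0.0111 -0.0218] z 0.0701 F tote [-0.   0.3] -0.3 jaw yaw -79.36 toolz [-0.    -0.002 -1.   ] gap 0.0007
clock: 20.4
tool_pos: [0.5756, -0.1167, 0.0695]
eef_rot: [3.126, 0.291, -0.0]
wrist_force: [0.1, -0.0, 1.0]
finger_gap: 0.0004
t 20.4 tote xy [ 0.0111 -0.0567] z 0.0695 F tote [ 0.1 -0. ] 1.0 jaw yaw -79.36 toolz [ 0.    -0.002 -1.   ] gap 0.0004
```

```bash
python3 -m jog '[[[0.003,-0.016,-0.0005],[0,0,0],0],[[0.003,-0.016,0],[0,0,0],0]]'; python3 tot.py; python3 -m jog '[[[0.003,-0.016,-0.0005],[0,0,0],0],[[0.003,-0.016,0],[0,0,0],0]]'; python3 tot.py
```

```text
clock: 20.65
tool_pos: [0.582, -0.151, 0.0689]
eef_rot: [3.126, 0.291, -0.0]
wrist_force: [0.6, -0.3, 0.3]
finger_gap: 0.0002
t 20.65 tote xy [ 0.011  -0.0916] z 0.0689 F tote [ 0.5 -0.4] 0.3 jaw yaw -79.36 toolz [-0.    -0.002 -1.   ] gap 0.0002
clock: 20.9
tool_pos: [0.5885, -0.1853, 0.0684]
eef_rot: [3.126, 0.291, -0.0]
wrist_force: [-0.4, 0.0, 0.1]
finger_gap: 0.0007
t 20.9 tote xy [ 0.011  -0.1265] z 0.0684 F tote [-0.4  0.1] 0.1 jaw yaw -79.36 toolz [-0.    -0.002 -1.   ] gap 0.0007
```

```bash
python3 -m jog '[[[0.003,-0.014,0.001],[0,0,0],0],[[0.003,-0.013,0.0005],[0,0,0],0]]'; python3 tot.py; python3 -m jog '[[[0,0,0.05],[0,0,0],0],[[0,0,0.06],[0,0,0],0],[[-0.03,-0.05,0.02],[0,0,0],0],[[-0.03,-0.05,0],[0,0,0],0],[[-0.03,-0.05,0],[0,0,0],0]]'; python3 -m jog '[[[-0.03,-0.05,0],[0,0,0],0],[[0,0,0],[0,0,0],0]]'
python3 - <<'E'
from tot import *; import cv2
rep()
t=imaging.snapshot("top")[:,:,::-1]; s=imaging.snapshot("side")[:,:,::-1]
o=np.hstack([cv2.resize(t[130:250,190:340],(500,400),interpolation=cv2.INTER_CUBIC),cv2.resize(s[160:250,225:315],(300,300),interpolation=cv2.INTER_CUBIC)]) if 0 else np.zeros((400,800,3),np.uint8)
o[:,:500]=cv2.resize(t[130:250,190:340],(500,400),interpolation=cv2.INTER_CUBIC); o[:300,500:]=cv2.resize(s[160:250,225:315],(300,300),interpolation=cv2.INTER_CUBIC)
cv2.imwrite("pics/f1.png",o)
E
```

```text
clock: 21.15
tool_pos: [0.5948, -0.2145, 0.0699]
eef_rot: [3.126, 0.291, -0.001]
wrist_force: [0.2, 0.7, 0.9]
finger_gap: 0.0004
t 21.15 tote xy [ 0.0118 -0.1563] z 0.0699 F tote [0.3 0.7] 0.9 jaw yaw -79.38 toolz [-0.    -0.002 -1.   ] gap 0.0004
clock: 21.78
tool_pos: [0.5047, -0.3684, 0.2042]
eef_rot: [3.123, 0.3, -0.001]
wrist_force: [-0.1, 0.8, 0.7]
finger_gap: 0.0002
clock: 22.02
tool_pos: [0.4713, -0.4234, 0.205]
eef_rot: [3.123, 0.294, 0.0]
wrist_force: [1.1, -0.3, 0.5]
finger_gap: 0.0007
t 22.02 tote xy [-0.1484 -0.3387] z 0.205 F tote [ 1.  -0.5] 0.5 jaw yaw -79.23 toolz [ 0.001 -0.005 -1.   ] gap 0.0007
```

View pics/f1.png

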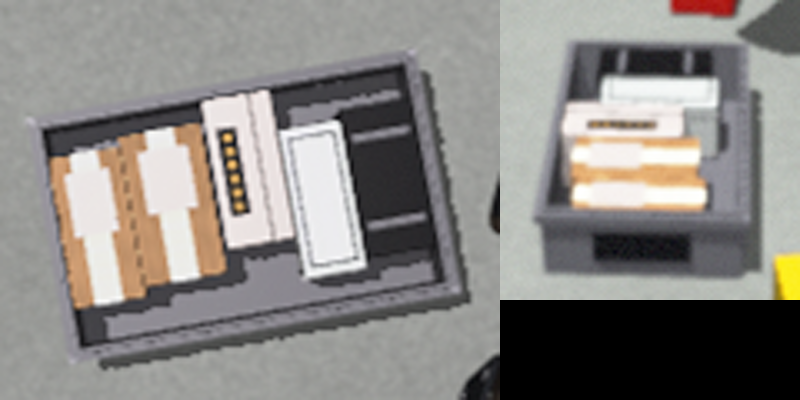

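The final view shows the unit lying flat in the row between carton and tin, inside the rim, with nothing disturbed around it. Handing in.

```bash
python3 -c "from bench import robot; print(robot.close_job())"
```

```text
the job is handed in; nothing more can be done
None
```

I packed the white control unit and handed the job in at about 22 s. It lies on its long narrow edge between the wide carton and the tin, pressed fully down.

**What I did:**
1. Pushed the row apart to both ends, at about 17 N each way.
2. Stood the unit at the near wall and tipped it over in the grip.
3. Pressed both ends down.
4. Swept the shut fingertips about 3–7 mm above the rim, left end to right.

**Last checks:**
- **Height:** both ends of the unit stop the fingertips at about 70 mm, which is 6 mm below the rim.
- **Sweep:** I saw about 1 N at most, which is sensor noise, so nothing sticks up.
- **Picture:** the final picture shows the unit flat in the row. I never went near the cup, meter or portafilter, though that picture doesn't show all of them.

**What failed or disagreed:**
- **Fingertip height:** the fingertips sit about 33 mm higher than the stated geometry. My first grasp closed on nothing, and I corrected this after touching the unit's top. My first pushes therefore met the spares nearer their tops than the advised below mid-height.
- **Gap width:** after the pushes it measured about 57 mm, not the stated 60 mm. The unit still went in without side force.
- **Press forces:** some passed the suggested 5–20 N: about 27 N and 42 N on the packed unit, and about 40 N when touching its top on the bench.

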